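# Free a finished syringe on the syringe pump and hold its clamp open

## Task

The run on the syringe pump is over and a colleague is about to lift the syringe out. First press the release plunger on top of the pusher block all the way down to its stop and let it come back up, so that the drive no longer pushes on the syringe; then swing the sprung barrel clamp, which has a cross bar at its front to take it by, up and back off the syringe as far as it goes, and finish while your fingers still hold it there at its stop, against its spring. Leave the syringe lying in its cradle, do not press the release while the clamp is open, and do not knock over or shove the glassware and other things round the pump.

Things in the scene. Friction and masses are not known exactly. Their poses are not given: they have to be found in the camera images.
- pump: Syringe pump, white and grey box 130 (x) by 300 (y) mm, deck at 62 mm, fixed to the desk. Origin: centre of its underside; x points to its back, y along the syringe to the nozzle, z up. In its frame (mm): release plunger at (0, -50) on a grey pusher block, top at z 126; syringe axis at x -15, z 100; clamp's middle at y 70. Nothing is higher than 165 mm while the clamp is closed
- release_top (a point): Centre of the top of the release plunger: black round cap, 19 mm across and 9 mm high, on a steel stem on top of the pusher block, 148 mm above the desk when up. It is pressed straight down
- release (a joint): Travel of the release plunger: 0 = up, 0.008 m = down at its stop. A spring pushes it up with 3 N at the top and 7 N at the stop
- clamp_bar (a point): Middle of the clamp's cross bar: round aluminium bar, 10 mm diameter, along the pump's y, 58 mm long between the two steel side plates that run back to the hinge. Clamp closed: 158 mm above the desk, 34 mm in front of and 47 mm above the barrel; free below for 90 mm, the black roller 45 mm behind it is lower (top z 125). The point's frame turns with the clamp
- clamp_hinge (a point): Centre of the clamp's hinge pin, whose axis is the pump's y: 105 mm behind the closed bar and 32 mm below it (so the bar swings on a radius of 110 mm), 126 mm above the desk. Two aluminium ears beside the arm carry it
- clamp (a joint): Angle of the barrel clamp: 0 = closed, roller over the barrel; grows as the bar swings up and to the back (+z, then the pump's +x); stop at 1.15 rad, where the bar stands nearly above the hinge. A spring closes it: about 4 N at the bar when closed, 6 N at the stop; it snaps shut when let go
- syringe: Syringe, clear barrel 21 mm in diameter and 90 mm long, lying loose in the pump's V cradle under the clamp, with its thumb rest before the pusher block. Origin: on its axis at the middle of the cradle; y along the axis towards the nozzle
- cradle (a point): Point on the pump where the syringe's origin lies when the syringe is seated in its cradle
- beaker: Small glass beaker, 53 mm across, 61 mm high, stands in front of the pump; origin at the centre of its underside
- vial: Small amber bottle with white cap, 28 mm across, 64 mm high, stands in front of the pump; origin at the centre of its underside
- dish: Petri dish, 60 mm across, 15 mm high, in front of the pump below the clamp; origin at the centre of its underside
- timer: Lab timer 60 x 66 x 19 mm, lies at the left of the desk; origin at the centre of its underside
- mug: Mug 92 mm high, stands at the left of the desk; origin at the centre of its underside

How it is judged (in metres and radians):
On the way, in this order (a step that is already met when the one before it is completed fails the run):
1. with the clamp closed, the release plunger is pressed down to its stop (value of joint release above 0.0068 m and value of joint clamp below 0.1 rad), for 0.1 s.
2. the release plunger is let up again (value of joint release below 0.0015 m), for 0.1 s.
3. the clamp is swung back to its stop and held there by the gripper (value of joint clamp above 1.09 rad and contact force between the fingers and clamp above 1.5 N), for 0.3 s.
At the end, for the whole second after the job is handed in: The fingers hold the barrel clamp within 0.06 rad of its stop (pushing on it with more than 1.5 N), the release plunger is up again (less than 1.5 mm down), and the syringe lies in its cradle (within 8 mm and 7 degrees) (all of step 3 and value of joint release below 0.0015 m and distance between syringe and cradle below 0.008 m and angle between the y axis of syringe and the y axis of pump, either way round below 0.12 rad); the arm keeps its last pose, push and grip.
It fails at once if the release is pressed while the clamp is open (value of joint release above 0.004 m and value of joint clamp above 0.3 rad).
It fails at once if the syringe is knocked out of its cradle (distance between syringe and cradle above 0.015 m).
It fails at once if a thing beside the pump is shoved or knocked over (distance of any of beaker, vial, dish, timer, mug from where it was at the start of the episode above 0.03 m or angle between any of beaker, vial, mug's own z axis and vertical above 0.5 rad).
It also fails if it takes over 48 s, if anything falls off the work surface, if the arm or the gripper's body presses on something with over 40 N, if the wrist force passes 120 N, or if a joint passes its speed limit or range.

## Robot

A 7-joint arm with a two-finger parallel gripper is mounted at the origin on a cart in front of the work surface, level with it; the furniture and walls round the work are solid. World frame = base frame: x ahead of the robot, y to its left, z up, the work surface at z = 0. Lengths are in mm, angles in rad, forces in N, time in s.
With the tool pointing down it reaches from about 425 to 875 mm from the base axis. Payload 8.4 kg.
Tool frame: the origin (TCP) lies on the centre line of the jaws, within the pads' length; the fingertips stand 25 mm ahead of it and the grasp point (between the pads) lies 6 mm ahead of it (env.tip_reach is the distance from the TCP to the fingertips, in mm); z points along the fingers, y is the line along which they close (so a half turn about z gives the same grasp; the last joint's range is limited). The gripper opens to 85 mm and grips with 20 to 120 N. Pads are 22 mm wide; open, the fingers measure 114 mm over their backs; the gripper's body (76 mm by 85 mm) begins 54 mm behind the grasp point. The pads swing forward as they close: fully open they stand 13 mm farther back than shut.
Start: joints at [1.077, 0.333, 0.04, 1.465, -0.013, 1.343, -0.059], TCP at [249.981, -599.979, 256.308] pointing down, gripper open.
Joint ranges: [-2.58, 2.58], [-0.38, 2.09], [-1.3, 1.39], [0.25, 2.4], [-1.5, 4.64], [0.08, 2.09], [-2.65, 2.65]. Speed limits (rad/s): [2.22, 2.22, 2.79, 2.79, 3.14, 3.14, 3.14].

## Interface

Orientations are given as a unit quaternion [w, x, y, z].
In Python, from bench import env gives the robot as it stands.
- The arm moves only by the tool jog_arm, never from a script. Its arguments are lists of equal length, an entry for each row: "delta_pos": the shift along the tool's x, y, z in mm, a list of three; "delta_rot": the turn, a rotation vector about the tool's x, y, z in degrees, a list of three; "grip": the closure, from 0 (fully open) to 1 (shut). In form: {"delta_pos": [[tx, ty, tz], ...], "delta_rot": [[wx, wy, wz], ...], "grip": [grip, ...]}. A call has 1 to 10 rows; each row shifts and turns the commanded pose from where the row before left it, along the tool's axes as they then stand; what a row does not reach is not made up. A row lasts 1/12 s, in which the tool goes at most 41.7 mm and 7.16 degrees, less where a joint would pass 70% of its speed; a pose out of reach is approached as far as the arm can. A call with a gripper value outside its range is refused whole. The fingers move at their own pace and stop on an object; the grip force is fixed at half the most. Time passes only in rows, so rows that do not move let the fingers close. It gives the time, the measured TCP pose, the force, the opening and the grip force at its end, in the units of the state.
- env.get_state(): the state, without advancing time (a new reading comes with each control period).
- env.grab_frame(name): name is "scene" or "top" or "wrist"; returns a dict with "frame" (384x512x3 uint8, red, green, blue), "depth" (384x512 float32, mm along the optical axis (not along the pixel's ray), 0 where there is no reading), "fx", "fy", "cx", "cy" (pixels), "R" (3x3) and "t" (3): a world point X has camera coordinates R X + t. Camera axes: x right, y down, z forward; pixel columns grow to the right and rows downward; lengths in mm; the calibration is good to about 2 mm. A picture is of the moment at which its call begins.
- env.sign_off(): hands the job in; it is judged then, once.
Trained networks look in a picture, given as the dict that the camera call returned (one of the last four; its "shot" number tells which), for a name from the list of things; names that differ only in an ending like _2 or _b are one class to them, and where a whole thing is asked for, a point or a joint stands for the part that bears it (a point fixed in the world has none). Each returns a list of dicts, best first, with "p" (0 to 1); they miss things now and then, are a little off and sometimes report something else, mostly with a low value. They report only what shows in the picture. A call takes as long as a camera call.
- env.masks_of(query, picture): "mask" (384x512 bool, what is visible of it) and "rect" ([left, top, right, bottom] in pixels, round what is visible of it).
- env.spot_point(query, picture): "point" ([column, row] in pixels: a listed point, or the origin of a listed thing).
The state is a dict: "t": time; "q": joint angles; "joint_velocities": joint speeds; "effort": joint torques, N m; "ee_pos": TCP position; "orientation": TCP orientation; "force": force on the tool from outside, world axes, zero at the start; "moment": the same for the moment, N m; "width": opening from 0.0 (shut) to 1.0 (fully open); "gripper_force": force on a finger pad.
Only numpy, scipy, OpenCV 4.12 (cv2) and the standard library are available. Lean on these libraries where they do the work, as an engineer would, in place of code of your own. Each camera call takes 0.05 s, during which the arm holds its last target. There are 200 camera calls.

## Working session

There is one attempt and no reset: what is moved stays moved. The work goes in short steps, Python scripts to look and compute and a tool call to move; the robot and the scene stay as the last step left them, time stands still between calls to the robot, and variables do not carry over. Pictures are saved under pics/ and viewed, at most 10 in all, crops included, and the job is handed in when it is done.

Besides the shell and the picture viewer there is one more tool, called after "Call:" in YAML: its name, and indented under it one key for each argument. jog_arm: Moves the arm, as the interface text tells. Its arguments: {"type":"object","properties":{"delta_pos":{"type":"array","items":{"type":"array","items":{"type":"number"}}},"delta_rot":{"type":"array","items":{"type":"array","items":{"type":"number"}}},"grip":{"type":"array","items":{"type":"number"}}},"required":["delta_pos","delta_rot","grip"]}

```bash
mkdir -p pics
cat > h.py <<'E'
import numpy as np, cv2
from bench import env
def ray(f,p):
    d=np.array([(p[0]-f['cx'])/f['fx'],(p[1]-f['cy'])/f['fy'],1.]); R=np.array(f['R']);t=np.array(f['t'])
    return -R.T@t, R.T@d
def at_depth(f,p,z): c,d=ray(f,p); return c+d*z
def tri(fp):
    A=np.zeros((3,3));b=np.zeros(3)
    for f,p in fp:
        c,d=ray(f,p);d=d/np.linalg.norm(d);M=np.eye(3)-np.outer(d,d);A+=M;b+=M@c
    return np.linalg.solve(A,b)
def at_z(f,p,z): c,d=ray(f,p); return c+d*(z-c[2])/d[2]
def save(f,n): cv2.imwrite('pics/'+n,cv2.cvtColor(f['frame'],cv2.COLOR_RGB2BGR))
E
python3 - <<'E'
from h import *
np.set_printoptions(precision=1,suppress=True)
fs={n:env.grab_frame(n) for n in('scene','top')}
for n in fs: save(fs[n],n+'0.png')
Q=['pump','release_top','clamp_bar','clamp_hinge','syringe','cradle','beaker','vial','dish','timer','mug']
for q in Q:
    pts=[]
    for n,f in fs.items():
        r=env.spot_point(q,f)
        if r: 
            p=r[0]['point'];pts.append((f,p)); z=f['depth'][int(p[1]),int(p[0])]
            print(q,n,round(r[0]['p'],2),np.array(p),at_depth(f,p,z))
    if len(pts)==2: print('   tri',tri(pts))
s=env.get_state();print(s['ee_pos'],s['orientation'],s['force'],s['t'])
for n,f in fs.items(): print(n,-np.array(f['R']).T@f['t'])
E
```

```text
pump scene 0.84 [297.1 211.7] [494.5 -99.2  44.6]
pump top 0.32 [318.1 215.9] [ 436.5 -177.     4.8]
   tri [ 458.8 -131.9   51.6]
release_top scene 0.54 [315.9 159.1] [ 554.3 -204.9  146.9]
release_top top 0.58 [332.5 163.9] [ 553.4 -209.1  148.7]
   tri [ 555.4 -208.3  145.5]
clamp_bar scene 0.62 [287.5 175.9] [497.5 -68.2 156.4]
clamp_bar top 0.96 [285.2 182.7] [527.1 -84.9  75.6]
   tri [512.3 -79.2 147.4]
clamp_hinge scene 0.85 [269.5 170.9] [598.9 -82.1 126.9]
clamp_hinge top 0.61 [286.  151.2] [601.6 -90.1 134.3]
   tri [606.3 -89.5 121.9]
syringe scene 0.67 [281.9 189.4] [537.  -79.7  98.1]
syringe top 0.51 [282.7 173.1] [545.3 -77.1 118.4]
   tri [548.4 -82.5  92.8]
cradle scene 0.58 [279.3 187.5] [540.7 -74.  103.8]
cradle top 0.72 [314.8 214.1] [ 442.8 -168.3    2.7]
   tri [460.5 -96.7 134.3]
beaker scene 0.6 [332.5 228.4] [ 418.6 -157.4   12.3]
beaker top 0.65 [313.6 214.8] [ 441.3 -164.9    0.5]
   tri [ 438.1 -169.    -2. ]
vial scene 0.72 [354.9 217.7] [ 429.5 -247.3    8. ]
vial top 0.61 [344.7 207.9] [ 449.5 -250.3   36.5]
   tri [ 451.9 -263.2   -8.6]
dish scene 0.54 [281.8 243.6] [435.2  -8.8  13.5]
dish top 0.8 [268.  216.4] [444.1 -31.5  18.6]
   tri [451.  -27.5  -4. ]
timer scene 0.69 [189.8 308.3] [355.6 269.7  15. ]
timer top 0.89 [171.8 246.4] [378.7 247.2  21.4]
   tri [384.  256.7 -15.7]
mug scene 0.8 [154.7 238.1] [527.3 271.   85. ]
mug top 0.91 [166.6 154.5] [652.6 253.5   9.5]
   tri [650.4 247.5   5.7]
[ 250.  -600.   256.3] [-0.   1.   0.2 -0. ] [-0.4  0.1  0.3] 1.2
scene [-217.9  455.5  588. ]
top [ 251.3   19.4 1404.6]
```

Run:
```python
import cv2
a=cv2.imread('pics/scene0.png')[120:270,220:420];b=cv2.imread('pics/top0.png')[110:260,220:420]
cv2.imwrite('pics/c0.png',cv2.resize(cv2.vconcat([a,b]),None,fx=2,fy=2,interpolation=cv2.INTER_CUBIC)if 0 else cv2.vconcat([cv2.resize(x,(800,300) if 0 else (400,300),interpolation=cv2.INTER_CUBIC) for x in(a,b)]))
```

```text
(no output)
```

View pics/c0.png

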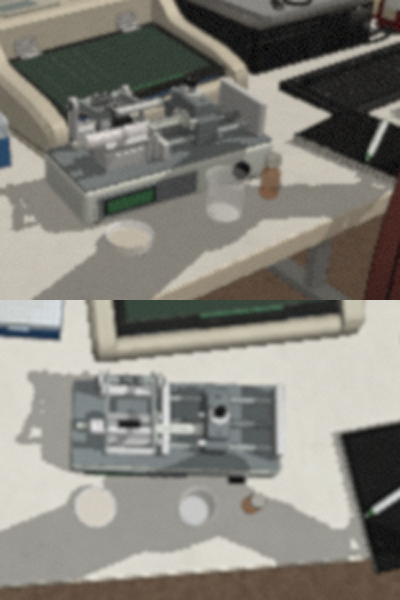

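View pics/scene0.png

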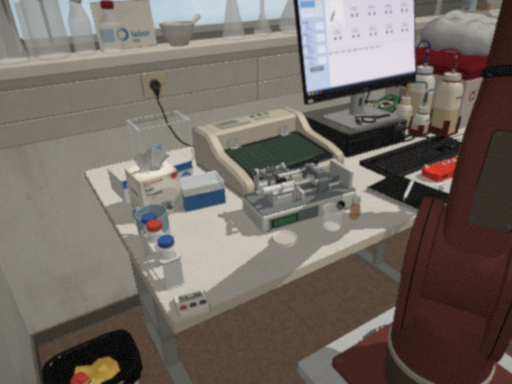

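The scene picture shows the pump at about (300,200), nearly aligned with the world axes. The beaker, vial and dish stand in front of it and the cream box behind it; from the top view its yaw is about +2°.

Run:
```python
from h import *
from scipy.spatial.transform import Rotation as Ro
np.set_printoptions(precision=3,suppress=True)
s=env.get_state();q=s['orientation'];print(env.tip_reach)
R=Ro.from_quat([q[1],q[2],q[3],q[0]]).as_matrix();print(R)
for T in([500,-150,330],[420,-300,330]): print(T,R.T@(np.array(T)-s['ee_pos']))
f=env.grab_frame('top');m=env.masks_of('pump',f)[0];ys,xs=np.nonzero(m['mask'])
print(m['p'],m['rect'],cv2.minAreaRect(np.c_[xs,ys].astype(np.float32)))
X=np.array([at_depth(f,(x,y),f['depth'][y,x]) for x,y in zip(xs,ys)])
d=X[(abs(X[:,2]-62)<6)][:,:2].astype(np.float32);print(len(d),cv2.minAreaRect(d))
ys,xs=np.nonzero(f['depth'][60:260,200:400]>0);X=np.array([at_depth(f,(x+200,y+60),f['depth'][y+60,x+200]) for x,y in zip(xs,ys)])
b=X[(X[:,0]>630)&(X[:,0]<760)&(X[:,1]>-350)&(X[:,1]<50)];print('behind max z',b[:,2].max(),b[b[:,2].argmax()])
```

```text
25.0
[[ 0.923  0.385 -0.   ]
 [ 0.385 -0.923  0.   ]
 [-0.    -0.    -1.   ]]
[500, -150, 330] [ 403.845 -319.188  -73.676]
[420, -300, 330] [ 272.301 -211.501  -73.677]
0.96 [257.0, 146.4, 357.9, 201.5] ((308.8149108886719, 173.01657104492188), (107.48282623291016, 51.139747619628906), 3.012787342071533)
2143 ((555.4191284179688, -152.6056671142578), (294.8448486328125, 129.69085693359375), 84.34864044189453)
behind max z 92.7574348231667 [753.035 -51.651  92.757]
```

Call:
jog_arm:
  delta_pos:
    - [10,-8,-20]
    - [31,-24,-20]
    - [31,-24,-20]
    - [31,-24,-14]
    - [31,-24,0]
    - [31,-24,0]
    - [31,-24,0]
    - [31,-24,0]
    - [31,-24,0]
    - [31,-24,0]
  delta_rot:
    - [0,0,0]
    - [0,0,0]
    - [0,0,0]
    - [0,0,0]
    - [0,0,0]
    - [0,0,0]
    - [0,0,0]
    - [0,0,0]
    - [0,0,0]
    - [0,0,0]
  grip: [1,1,1,1,1,1,1,1,1,1]

```text
t: 2.13
ee_pos: [429.1, -283.9, 328.5]
orientation: [0.0, 0.981, 0.196, 0.0]
force: [-0.6, -0.8, 0.7]
width: 0.002
gripper_force: 0.0
```

Call:
jog_arm:
  delta_pos:
    - [31,-24,0]
    - [31,-24,0]
    - [31,-24,0]
    - [0,0,0]
    - [0,0,0]
    - [0,0,0]
    - [0,0,0]
    - [0,0,0]
    - [0,0,0]
    - [0,0,0]
  delta_rot:
    - [0,0,0]
    - [0,0,-7]
    - [0,0,-7]
    - [0,0,-7]
    - [0,0,-7]
    - [0,0,-7]
    - [0,0,-7]
    - [0,0,-7]
    - [0,0,-7]
    - [0,0,-7]
  grip: [1,1,1,1,1,1,1,1,1,1]

```text
t: 2.97
ee_pos: [482.4, -181.3, 328.3]
orientation: [0.0, 0.732, 0.682, 0.0]
force: [-0.4, 0.3, 0.1]
width: -0.002
gripper_force: 0.0
```

```bash
cat >> h.py <<'E'
from scipy.spatial.transform import Rotation as Ro
def pose():
    s=env.get_state();q=s['orientation'];return s,np.array(s['ee_pos']),Ro.from_quat([q[1],q[2],q[3],q[0]]).as_matrix()
E
cat > w.py <<'E'
import sys
from h import *
np.set_printoptions(precision=2,suppress=True)
n=sys.argv[1]
s,p,R=pose();print('t',s['t'],p,s['q'],s['force'],s['width']);print(R)
f=env.grab_frame('wrist');save(f,n+'.png');print('cam',-np.array(f['R']).T@f['t'])
np.savez(n,fx=f['fx'],fy=f['fy'],cx=f['cx'],cy=f['cy'],R=f['R'],t=f['t'],depth=f['depth'])
for q in ['release_top','clamp_bar','clamp_hinge','cradle','syringe']:
    for r in env.spot_point(q,f)[:1]:
        z=f['depth'][int(r['point'][1]),int(r['point'][0])]
        print(q,round(r['p'],2),np.array(r['point']),at_depth(f,r['point'],z))
E
python3 w.py w1
```

```text
t 2.9667 [ 482.36 -181.35  328.3 ] [ 0.61  0.05 -0.35  1.66  0.02  1.44  0.19] [-0.4   0.31  0.15] -0.002305158946462455
[[ 0.07  1.    0.  ]
 [ 1.   -0.07 -0.  ]
 [-0.    0.   -1.  ]]
cam [ 488.09 -102.46  447.46]
release_top 0.71 [318.2 193.1] [ 547.34 -201.35  149.74]
clamp_bar 0.82 [268.   67.4] [500.36 -74.66 164.1 ]
clamp_hinge 0.72 [267.3  67. ] [499.85 -74.06 161.84]
cradle 0.78 [310.9  76.2] [545.83 -82.28 124.07]
syringe 0.66 [232.9 199.2] [ 442.33 -240.79   32.34]
```

View pics/w1.png

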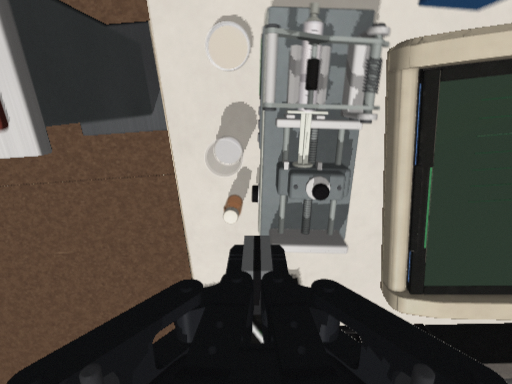

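The wrist picture shows the pump upright in the image. The black cap is at (320,190), the clamp bar is vertical at column 269 (rows 35–108), and the roller is near (312,75). Tool yaw matches the pump's axis at about 86°.

Call:
jog_arm:
  delta_pos:
    - [-5,23,23]
    - [-5,23,23]
    - [-5,21,22]
    - [0,0,0]
    - [0,0,0]
  delta_rot:
    - [0,0,0]
    - [0,0,0]
    - [0,0,0]
    - [0,0,0]
    - [0,0,0]
  grip: [1,1,1,1,1]

```text
t: 3.68
ee_pos: [547.8, -201.3, 258.3]
orientation: [-0.002, 0.734, 0.679, -0.001]
force: [0.3, 0.5, 0.5]
width: -0.001
gripper_force: 0.0
```

```bash
python3 w.py w2
```

```text
t 3.6833 [ 547.83 -201.26  258.32] [ 0.58  0.22 -0.36  1.61  0.08  1.33  0.13] [0.27 0.53 0.46] -0.0011271569278135571
[[ 0.08  1.   -0.  ]
 [ 1.   -0.08  0.  ]
 [ 0.   -0.   -1.  ]]
cam [ 554.54 -122.66  377.59]
release_top 0.63 [257.1 200.7] [ 547.96 -200.43  150.77]
clamp_bar 0.59 [174.9  35.6] [503.74 -77.44 164.95]
clamp_hinge 0.71 [322.6  47.2] [606.97 -87.34 132.26]
cradle 0.9 [246.8  49. ] [549.13 -83.08 126.7 ]
syringe 0.77 [244.4  51.9] [547.09 -85.08 127.37]
```

View pics/w2.png

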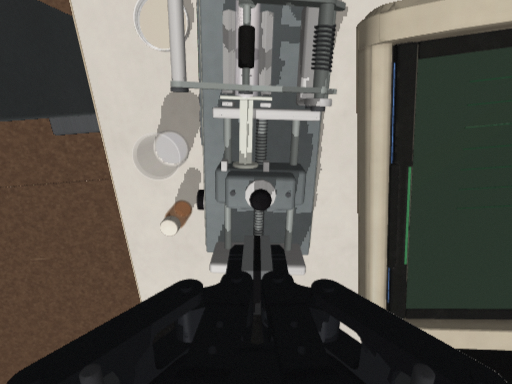

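Second wrist view: the cap is at (260,200), just ahead of the fingertips. The bar runs along column ~177 down to its plate at row 86, and the roller is at (246,46).

Run:
```python
from h import *
np.set_printoptions(precision=1,suppress=True)
a=np.load('w1.npz');b=np.load('w2.npz')
def blob(n,c,thr,r=14):
    g=cv2.imread('pics/'+n+'.png',0)[c[1]-r:c[1]+r,c[0]-r:c[0]+r]
    nn,l,st,ce=cv2.connectedComponentsWithStats((g<thr).astype(np.uint8))
    k=l[r,r];return ce[k]+np.array(c)-r,st[k]
ca,sa=blob('w1',(320,190),50);cb,sb=blob('w2',(260,200),50);print(ca,sa,cb,sb,'cap',tri([(a,ca),(b,cb)]))
print(at_z(a,ca,147),at_z(b,cb,147))
def barpts(f,x0,x1,y0,y1):
    P=np.array([at_depth(f,(x,y),f['depth'][y,x]) for y in range(y0,y1) for x in range(x0,x1) if f['depth'][y,x]>0])
    P=P[(P[:,2]>150)&(P[:,2]<175)];print('bar n',len(P),P.mean(0),P.min(0),P.max(0));v=np.polyfit(P[:,1],P[:,0],1);print('slope dx/dy',v)
barpts(a,258,282,40,102);barpts(b,165,190,2,78)
# plate lower corner bar end: w1/w2
print('bar end',tri([(a,(268.5,107)),(b,(177,88))]))
print('bar mid w1',at_z(a,(269,71),163))
```

```text
[320.4 191.5] [  7   8  16  16 205] [260.3 199.8] [  4   3  21  23 356] cap [ 550.5 -201.2  145.9]
[ 550.3 -200.6  147. ] [ 550.6 -201.1  147. ]
bar n 676 [503.1 -77.5 163.2] [ 495.9 -103.8  158.4] [510.6 -52.2 166.6]
slope dx/dy [  0.1 511.3]
bar n 1154 [504.1 -79.4 163.1] [ 496.3 -102.7  157.6] [510.6 -57.  166.4]
slope dx/dy [  0.1 512.6]
bar end [ 498.9 -109.   160.7]
bar mid w1 [501.1 -77.6 163. ]
```

Call:
jog_arm:
  delta_pos:
    - [0,2.7,20]
    - [0,0,25]
    - [0,0,20]
    - [0,0,12]
    - [0,0,5]
    - [0,0,4]
    - [0,0,3]
    - [0,0,2]
    - [0,0,2]
    - [0,0,0]
  delta_rot:
    - [0,0,0]
    - [0,0,0]
    - [0,0,0]
    - [0,0,0]
    - [0,0,0]
    - [0,0,0]
    - [0,0,0]
    - [0,0,0]
    - [0,0,0]
    - [0,0,0]
  grip: [1,1,1,1,1,1,1,1,1,1]

```text
t: 4.82
ee_pos: [551.2, -201.8, 168.0]
orientation: [0.001, 0.734, 0.68, 0.0]
force: [-1.4, -0.1, 5.1]
width: 0.001
gripper_force: 2.6
```

Call:
jog_arm:
  delta_pos:
    - [0,0,2]
    - [0,0,1.5]
    - [0,0,1.5]
    - [0,0,0]
    - [0,0,0]
    - [0,0,0]
  delta_rot:
    - [0,0,0]
    - [0,0,0]
    - [0,0,0]
    - [0,0,0]
    - [0,0,0]
    - [0,0,0]
  grip: [1,1,1,1,1,1]

```text
t: 5.32
ee_pos: [551.3, -201.8, 164.5]
orientation: [0.001, 0.734, 0.679, 0.0]
force: [-6.7, 2.5, 17.1]
width: -0.003
gripper_force: 8.1
```

Call:
jog_arm:
  delta_pos:
    - [0,0,0.5]
    - [0,0,0]
    - [0,0,0]
    - [0,0,-10]
    - [0,0,-25]
    - [0,0,-30]
    - [0,0,-20]
    - [0,0,0]
    - [0,0,0]
  delta_rot:
    - [0,0,0]
    - [0,0,0]
    - [0,0,0]
    - [0,0,0]
    - [0,0,0]
    - [0,0,0]
    - [0,0,0]
    - [0,0,0]
    - [0,0,0]
  grip: [1,1,1,1,1,1,1,1,1]

```text
t: 6.07
ee_pos: [551.5, -201.8, 248.1]
orientation: [0.001, 0.734, 0.68, 0.001]
force: [0.2, -0.6, -0.2]
width: 0.001
gripper_force: 0.0
```

Run:
```python
from h import *
np.set_printoptions(precision=2,suppress=True)
s,p,R=pose();print(s['t'],p,s['force']);print(R)
f=env.grab_frame('wrist');g=cv2.cvtColor(f['frame'],cv2.COLOR_RGB2GRAY)[186:214,246:274]
k,l,st,ce=cv2.connectedComponentsWithStats((g<50).astype(np.uint8));c=ce[l[14,14]]+[246,186];z=f['depth'][int(c[1]),int(c[0])]
print('cap',c,at_depth(f,c,z))
for n in('w1','w2'):
    a=np.load(n+'.npz');x0,x1,y0,y1=(255,285,40,102) if n=='w1' else (162,192,2,78)
    ys,xs=np.mgrid[y0:y1,x0:x1]; P=np.array([at_depth(a,(x,y),a['depth'][y,x]) for x,y in zip(xs.ravel(),ys.ravel())])
    P=P[(P[:,2]>159)&(P[:,2]<168)];print(n,len(P),np.polyfit(P[:,1],P[:,0],1),P.mean(0),at_z(a,(268 if n=='w1' else 177,70),158))
```

```text
6.0667 [ 551.52 -201.84  248.05] [ 0.17 -0.6  -0.17]
[[ 0.08  1.    0.  ]
 [ 1.   -0.08 -0.  ]
 [-0.    0.   -1.  ]]
cap [255.13 202.96] [ 550.83 -199.98  149.5 ]
w1 674 [  0.1  511.24] [503.16 -77.42 163.22] [500.49 -76.26 158.  ]
w2 1141 [  0.1  512.41] [504.07 -79.46 163.17] [500.01 -97.35 158.  ]
```

Call:
jog_arm:
  delta_pos:
    - [30,-14,0]
    - [30,-14,0]
    - [30,-14,0]
    - [30,-15,0]
    - [0,0,20]
    - [0,0,10]
    - [0,0,0]
    - [0,0,0]
  delta_rot:
    - [0,0,0]
    - [0,0,0]
    - [0,0,0]
    - [0,0,0]
    - [0,0,1.5]
    - [0,0,0]
    - [0,0,0]
    - [0,0,0]
  grip: [0.5,0.5,0.5,0.5,0.5,0.5,0.5,0.5]

```text
t: 6.78
ee_pos: [502.5, -78.8, 215.5]
orientation: [-0.001, 0.743, 0.67, -0.001]
force: [0.6, -0.1, 0.6]
width: 0.499
gripper_force: 0.0
```

```bash
python3 w.py w3
python3 - <<'E'
from h import *
np.set_printoptions(precision=3,suppress=True)
a=env.grab_frame('top'); save(a,'t3.png'); a=np.load('w3.npz')
ys,xs=np.nonzero(a['depth']>0);P=np.array([at_depth(a,(x,y),a['depth'][y,x]) for x,y in zip(xs,ys)])
k=(P[:,2]>159)&(P[:,2]<168)&(abs(P[:,0]-503)<15)&(P[:,1]<-40)&(P[:,1]>-115);P=P[k];print(len(P),P.mean(0),P.min(0),P.max(0),np.polyfit(P[:,1],P[:,0],1))
E
```

```text
t 6.7833 [502.48 -78.75 215.49] [ 0.48  0.1  -0.44  1.84  0.05  1.21 -0.07] [ 0.56 -0.05  0.63] 0.49900337998062094
[[ 0.1   0.99 -0.  ]
 [ 0.99 -0.1   0.  ]
 [ 0.   -0.   -1.  ]]
cam [511.11  -0.18 334.7 ]
clamp_bar 0.72 [257.  224.7] [503.08 -74.43 165.18]
clamp_hinge 0.64 [397.2 205.9] [604.75 -83.2  135.5 ]
cradle 0.81 [310.5 196.1] [544.35 -73.54 122.82]
syringe 0.87 [310.5 193.1] [544.43 -71.03 123.08]
1794 [504.395 -74.313 163.453] [ 493.95 -111.52  159.01] [517.978 -40.029 166.779] [  0.096 511.516]
```

View pics/w3.png

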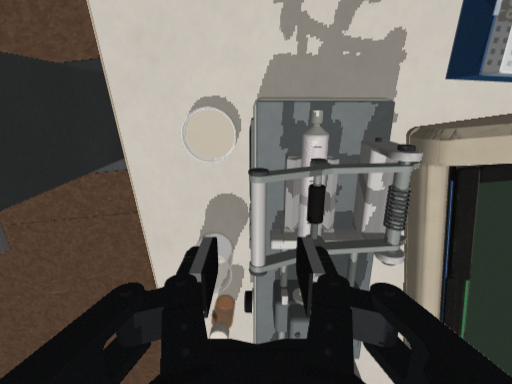

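The picture shows the bar at column 259 (rows 173–268), with the open fingers astride it. The bar middle is at about (503.5,-75,158).

Call:
jog_arm:
  delta_pos:
    - [4,1,15]
    - [0,0,20]
    - [0,0,14]
    - [0,0,5]
    - [0,0,0]
    - [0,0,0]
    - [0,0,0]
    - [0,0,0]
    - [0,0,0]
  delta_rot:
    - [0,0,0]
    - [0,0,0]
    - [0,0,0]
    - [0,0,0]
    - [0,0,0]
    - [0,0,0]
    - [0,0,0]
    - [0,0,0]
    - [0,0,0]
  grip: [0.5,0.5,0.5,0.5,0.5,0.7,0.8,0.85,0.85]

```text
t: 7.88
ee_pos: [504.9, -73.8, 163.5]
orientation: [0.0, 0.743, 0.67, 0.0]
force: [-0.1, -0.4, 0.3]
width: 0.154
gripper_force: 0.0
```

Call:
jog_arm:
  delta_pos:
    - [0,0,0]
    - [0,0,0]
    - [0,0,0]
    - [0,2.0,-6]
    - [0,2.4,-5.8]
    - [0,2.7,-5.7]
    - [0,3,-5.6]
    - [0,0,0]
  delta_rot:
    - [0,0,0]
    - [0,0,0]
    - [0,0,0]
    - [0,0,0]
    - [0,0,0]
    - [0,0,0]
    - [0,0,0]
    - [0,0,0]
  grip: [1,1,1,1,1,1,1,1]

```text
t: 8.55
ee_pos: [513.1, -74.7, 186.0]
orientation: [-0.002, 0.742, 0.67, -0.002]
force: [-9.2, 1.1, -3.6]
width: 0.089
gripper_force: 58.5
```

Call:
jog_arm:
  delta_pos:
    - [0,3.4,-5.4]
    - [0,3.6,-5.2]
    - [0,4.0,-5]
    - [0,4.2,-4.7]
    - [0,4.5,-4.5]
    - [0,4.7,-4.2]
    - [0,5,-3.9]
    - [0,5.1,-3.6]
    - [0,0,0]
  delta_rot:
    - [0,0,0]
    - [0,0,0]
    - [0,0,0]
    - [0,0,0]
    - [0,0,0]
    - [0,0,0]
    - [0,0,0]
    - [0,0,0]
    - [0,0,0]
  grip: [1,1,1,1,1,1,1,1,1]

```text
t: 9.3
ee_pos: [546.7, -78.2, 224.7]
orientation: [-0.002, 0.743, 0.67, -0.002]
force: [-26.0, 1.8, 22.4]
width: 0.094
gripper_force: 59.6
```

Call:
jog_arm:
  delta_pos:
    - [0,1,-4]
    - [0,4,-4.5]
    - [0,5.4,-3.2]
    - [0,5.7,-2.6]
    - [0,5.9,-2.1]
    - [0,6,-1.7]
    - [0,6.1,-1.3]
    - [0,0,0]
  delta_rot:
    - [0,0,0]
    - [0,0,0]
    - [0,0,0]
    - [0,0,0]
    - [0,0,0]
    - [0,0,0]
    - [0,0,0]
    - [0,0,0]
  grip: [1,1,1,1,1,1,1,1]

```text
t: 9.97
ee_pos: [583.8, -82.2, 243.5]
orientation: [0.0, 0.743, 0.67, 0.0]
force: [-9.2, -2.0, 2.3]
width: 0.091
gripper_force: 58.9
```

Call:
jog_arm:
  delta_pos:
    - [0,5,-0.7]
    - [0,4,-0.4]
    - [0,3,-0.2]
    - [0,0,0]
    - [0,0,0]
    - [0,0,0]
  delta_rot:
    - [0,0,0]
    - [0,0,0]
    - [0,0,0]
    - [0,0,0]
    - [0,0,0]
    - [0,0,0]
  grip: [1,1,1,1,1,1]

```text
t: 10.47
ee_pos: [594.9, -83.4, 245.8]
orientation: [0.001, 0.743, 0.67, -0.0]
force: [-14.5, 0.4, 11.9]
width: 0.085
gripper_force: 59.5
```

Call:
jog_arm:
  delta_pos:
    - [0,2,0]
    - [0,1,0]
    - [0,0,0]
    - [0,0,0]
    - [0,0,0]
  delta_rot:
    - [0,0,0]
    - [0,0,0]
    - [0,0,0]
    - [0,0,0]
    - [0,0,0]
  grip: [1,1,1,1,1]

```text
t: 10.88
ee_pos: [595.5, -83.4, 245.8]
orientation: [-0.001, 0.743, 0.67, -0.002]
force: [-27.8, 1.7, 19.5]
width: 0.091
gripper_force: 60.5
```

Run:
```python
from h import *
np.set_printoptions(precision=2,suppress=True)
s,p,R=pose();print(s['t'],p,s['force'],s['q'])
f=env.grab_frame('wrist');g=env.grab_frame('scene');save(f,'w5.png')
pts={}
for n,h in(('w',f),('s',g)):
  for q in('clamp_bar','clamp_hinge','syringe','cradle'):
    for r in env.spot_point(q,h)[:1]:
        z=h['depth'][int(r['point'][1]),int(r['point'][0])];print(n,q,round(r['p'],2),np.array(r['point']),at_depth(h,r['point'],z))
c=cv2.cvtColor(g['frame'],cv2.COLOR_RGB2BGR)[100:250,200:400];cv2.imwrite('pics/v5.png',cv2.hconcat([cv2.resize(c,(400,300),interpolation=2),cv2.resize(cv2.imread('pics/w5.png'),(400,300))]))
```

```text
10.8833 [595.5  -83.45 245.79] [-27.78   1.67  19.47] [ 0.42  0.28 -0.44  1.58  0.12  1.32 -0.13]
w clamp_bar 0.72 [256.  270.4] [595.29 -82.29 242.52]
w clamp_hinge 0.8 [269.9 200.9] [605.93 -85.34 134.96]
w syringe 0.67 [206. 192.] [548.8  -78.96 111.62]
w cradle 0.7 [207.2 189.9] [549.91 -77.49 110.25]
s clamp_bar 0.57 [270.7 133.8] [582.8  -75.95 238.34]
s clamp_hinge 0.66 [267.6 168.7] [605.38 -80.22 131.48]
s syringe 0.65 [284.1 191.7] [529.8  -81.74  93.87]
s cradle 0.66 [283.1 191.6] [527.56 -76.94  96.61]
```

View pics/v5.png

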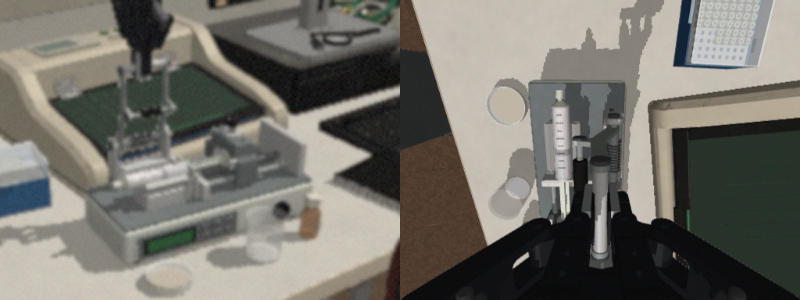

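The left picture shows the clamp upright at its stop with the fingers on the bar. The right one shows the syringe in its cradle and the dish and beaker in place. The last 3 mm of commanded push moved the tool only 0.6 mm while the force rose, so the clamp is at its stop.

Call:
jog_arm:
  delta_pos:
    - [0,0,0]
    - [0,0,0]
    - [0,0,0]
  delta_rot:
    - [0,0,0]
    - [0,0,0]
    - [0,0,0]
  grip: [1,1,1]

```text
t: 11.63
ee_pos: [595.5, -83.4, 245.8]
orientation: [-0.001, 0.743, 0.67, -0.002]
force: [-27.5, 1.5, 20.0]
width: 0.086
gripper_force: 60.5
```

```bash
python3 -c "
from bench import env
print(env.sign_off())"
```

```text
the job is handed in; nothing more can be done
None
```

I pressed the release plunger to its stop and let it up, then swung the clamp back to its stop, where the fingers still hold it; the syringe is in its cradle, and I handed the job in at about 12 s (the hand-in returned no verdict).

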